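# Lay out the carving tools in order of length

### The job

Lay the four carving tools in the row of wooden cradles, one tool in each cradle, lying level across both of its V notches. Set them in order of length: the shortest in the cradle beside the round stop, then each longer one next to it, so that the longest is beside the square bar stop.

Things in the scene. Friction and masses are not known exactly. Their poses are not given: they have to be found in the camera images.
- tool_1: Loose wood-carving tool, wooden handle and dark steel blade, 117 mm long, 16 mm wide, 16 mm high, slimmest and shortest; dark-brown wooden handle from local y=-57 to +6 mm; take it at local y=-8 mm (about its balance point). Origin: middle of its length, underside; y runs from handle to blade, x across, z up. Starts flat on the work board, whose top is 49 mm above the table.
- tool_2: Loose wood-carving tool, wooden handle and dark steel blade, 152 mm long, 22 mm wide, 31 mm high; wooden handle from local y=-75 to +5 mm; take it at local y=-25 mm (about its balance point). Origin: middle of its length, underside; y runs from handle to blade, x across, z up. Starts flat on the work board, whose top is 49 mm above the table.
- tool_3: Loose wood-carving tool, wooden handle and dark steel blade, 187 mm long, 23 mm wide, 26 mm high; wooden handle from local y=-93 to -1 mm; take it at local y=-32 mm (about its balance point). Origin: middle of its length, underside; y runs from handle to blade, x across, z up. Starts flat on the work board, whose top is 49 mm above the table.
- tool_4: Loose wood-carving tool, wooden handle and dark steel blade, 224 mm long, 23 mm wide, 23 mm high, the longest; wooden handle from local y=-112 to -2 mm; take it at local y=-40 mm (about its balance point). Origin: middle of its length, underside; y runs from handle to blade, x across, z up. Starts flat on the work board, whose top is 49 mm above the table.
- cradle_a: One of four like fixed cradles in a straight row, 62 mm apart; letters are NOT their order. Two V-notched wooden blocks at local y=-40 and +40 mm, each 50 (x) x 16 (y) x 22 mm high, 64 mm clear between them for the fingers; V floor 10 mm above the origin (underside centre, 55 mm above the table). A tool lies along y in both notches, its origin 4 to 10 mm above the cradle's; x is along the row.
- cradle_b: One of four like fixed cradles in a straight row, 62 mm apart; letters are NOT their order. Two V-notched wooden blocks at local y=-40 and +40 mm, each 50 (x) x 16 (y) x 22 mm high, 64 mm clear between them for the fingers; V floor 10 mm above the origin (underside centre, 55 mm above the table). A tool lies along y in both notches, its origin 4 to 10 mm above the cradle's; x is along the row.
- cradle_c: One of four like fixed cradles in a straight row, 62 mm apart; letters are NOT their order. Two V-notched wooden blocks at local y=-40 and +40 mm, each 50 (x) x 16 (y) x 22 mm high, 64 mm clear between them for the fingers; V floor 10 mm above the origin (underside centre, 55 mm above the table). A tool lies along y in both notches, its origin 4 to 10 mm above the cradle's; x is along the row.
- cradle_d: One of four like fixed cradles in a straight row, 62 mm apart; letters are NOT their order. Two V-notched wooden blocks at local y=-40 and +40 mm, each 50 (x) x 16 (y) x 22 mm high, 64 mm clear between them for the fingers; V floor 10 mm above the origin (underside centre, 55 mm above the table). A tool lies along y in both notches, its origin 4 to 10 mm above the cradle's; x is along the row.
- round_stop: Fixed small round turned wooden knob, 26 mm across, 24 mm high, on the plinth at one end of the row of cradles, 45 mm beyond the centre of the end cradle; origin at the centre of its underside.
- square_stop: Fixed low rectangular wooden bar, 24 x 60 x 16 mm, on the plinth at the other end of the row, 45 mm beyond the centre of that end cradle; origin at the centre of its underside.

How it is judged (in metres and radians):
At the end, for the whole second after the job is handed in: Counting from the round stop, the 117, 152, 187 and 224 mm tools lie in cradles 1 to 4, resting on them: within 12 mm of the centre across, tool middle within 65 mm of the cradle middle along, aligned within 0.2 rad (either way round), level within 0.17 rad, released and at rest (((x of tool_1 in the frame of cradle_a between -0.012 and 0.012 m and y of tool_1 in the frame of cradle_a between -0.065 and 0.065 m and z of tool_1 in the frame of cradle_a between -0.003 and 0.05 m and angle between the y axis of tool_1 and the y axis of cradle_a, either way round below 0.2 rad and contact force between tool_1 and cradle_a above 0.03 N) or (x of tool_1 in the frame of cradle_b between -0.012 and 0.012 m and y of tool_1 in the frame of cradle_b between -0.065 and 0.065 m and z of tool_1 in the frame of cradle_b between -0.003 and 0.05 m and angle between the y axis of tool_1 and the y axis of cradle_b, either way round below 0.2 rad and contact force between tool_1 and cradle_b above 0.03 N) or (x of tool_1 in the frame of cradle_c between -0.012 and 0.012 m and y of tool_1 in the frame of cradle_c between -0.065 and 0.065 m and z of tool_1 in the frame of cradle_c between -0.003 and 0.05 m and angle between the y axis of tool_1 and the y axis of cradle_c, either way round below 0.2 rad and contact force between tool_1 and cradle_c above 0.03 N) or (x of tool_1 in the frame of cradle_d between -0.012 and 0.012 m and y of tool_1 in the frame of cradle_d between -0.065 and 0.065 m and z of tool_1 in the frame of cradle_d between -0.003 and 0.05 m and angle between the y axis of tool_1 and the y axis of cradle_d, either way round below 0.2 rad and contact force between tool_1 and cradle_d above 0.03 N)) and horizontal distance between tool_1 and round_stop below 0.09 m and horizontal distance between tool_1 and square_stop below 0.276 m and angle between tool_1's own y axis and vertical between 1.401 and 1.741 rad and linear speed of each of tool_1, tool_2, tool_3, tool_4 below 0.02 m/s and angular speed of each of tool_1, tool_2, tool_3, tool_4 below 0.2 rad/s and ((x of tool_2 in the frame of cradle_a between -0.012 and 0.012 m and y of tool_2 in the frame of cradle_a between -0.065 and 0.065 m and z of tool_2 in the frame of cradle_a between -0.003 and 0.05 m and angle between the y axis of tool_2 and the y axis of cradle_a, either way round below 0.2 rad and contact force between tool_2 and cradle_a above 0.03 N) or (x of tool_2 in the frame of cradle_b between -0.012 and 0.012 m and y of tool_2 in the frame of cradle_b between -0.065 and 0.065 m and z of tool_2 in the frame of cradle_b between -0.003 and 0.05 m and angle between the y axis of tool_2 and the y axis of cradle_b, either way round below 0.2 rad and contact force between tool_2 and cradle_b above 0.03 N) or (x of tool_2 in the frame of cradle_c between -0.012 and 0.012 m and y of tool_2 in the frame of cradle_c between -0.065 and 0.065 m and z of tool_2 in the frame of cradle_c between -0.003 and 0.05 m and angle between the y axis of tool_2 and the y axis of cradle_c, either way round below 0.2 rad and contact force between tool_2 and cradle_c above 0.03 N) or (x of tool_2 in the frame of cradle_d between -0.012 and 0.012 m and y of tool_2 in the frame of cradle_d between -0.065 and 0.065 m and z of tool_2 in the frame of cradle_d between -0.003 and 0.05 m and angle between the y axis of tool_2 and the y axis of cradle_d, either way round below 0.2 rad and contact force between tool_2 and cradle_d above 0.03 N)) and horizontal distance between tool_2 and round_stop below 0.152 m and horizontal distance between tool_2 and square_stop below 0.214 m and angle between tool_2's own y axis and vertical between 1.401 and 1.741 rad and ((x of tool_3 in the frame of cradle_a between -0.012 and 0.012 m and y of tool_3 in the frame of cradle_a between -0.065 and 0.065 m and z of tool_3 in the frame of cradle_a between -0.003 and 0.05 m and angle between the y axis of tool_3 and the y axis of cradle_a, either way round below 0.2 rad and contact force between tool_3 and cradle_a above 0.03 N) or (x of tool_3 in the frame of cradle_b between -0.012 and 0.012 m and y of tool_3 in the frame of cradle_b between -0.065 and 0.065 m and z of tool_3 in the frame of cradle_b between -0.003 and 0.05 m and angle between the y axis of tool_3 and the y axis of cradle_b, either way round below 0.2 rad and contact force between tool_3 and cradle_b above 0.03 N) or (x of tool_3 in the frame of cradle_c between -0.012 and 0.012 m and y of tool_3 in the frame of cradle_c between -0.065 and 0.065 m and z of tool_3 in the frame of cradle_c between -0.003 and 0.05 m and angle between the y axis of tool_3 and the y axis of cradle_c, either way round below 0.2 rad and contact force between tool_3 and cradle_c above 0.03 N) or (x of tool_3 in the frame of cradle_d between -0.012 and 0.012 m and y of tool_3 in the frame of cradle_d between -0.065 and 0.065 m and z of tool_3 in the frame of cradle_d between -0.003 and 0.05 m and angle between the y axis of tool_3 and the y axis of cradle_d, either way round below 0.2 rad and contact force between tool_3 and cradle_d above 0.03 N)) and horizontal distance between tool_3 and round_stop below 0.214 m and horizontal distance between tool_3 and square_stop below 0.152 m and angle between tool_3's own y axis and vertical between 1.401 and 1.741 rad and ((x of tool_4 in the frame of cradle_a between -0.012 and 0.012 m and y of tool_4 in the frame of cradle_a between -0.065 and 0.065 m and z of tool_4 in the frame of cradle_a between -0.003 and 0.05 m and angle between the y axis of tool_4 and the y axis of cradle_a, either way round below 0.2 rad and contact force between tool_4 and cradle_a above 0.03 N) or (x of tool_4 in the frame of cradle_b between -0.012 and 0.012 m and y of tool_4 in the frame of cradle_b between -0.065 and 0.065 m and z of tool_4 in the frame of cradle_b between -0.003 and 0.05 m and angle between the y axis of tool_4 and the y axis of cradle_b, either way round below 0.2 rad and contact force between tool_4 and cradle_b above 0.03 N) or (x of tool_4 in the frame of cradle_c between -0.012 and 0.012 m and y of tool_4 in the frame of cradle_c between -0.065 and 0.065 m and z of tool_4 in the frame of cradle_c between -0.003 and 0.05 m and angle between the y axis of tool_4 and the y axis of cradle_c, either way round below 0.2 rad and contact force between tool_4 and cradle_c above 0.03 N) or (x of tool_4 in the frame of cradle_d between -0.012 and 0.012 m and y of tool_4 in the frame of cradle_d between -0.065 and 0.065 m and z of tool_4 in the frame of cradle_d between -0.003 and 0.05 m and angle between the y axis of tool_4 and the y axis of cradle_d, either way round below 0.2 rad and contact force between tool_4 and cradle_d above 0.03 N)) and horizontal distance between tool_4 and round_stop below 0.276 m and horizontal distance between tool_4 and square_stop below 0.09 m and angle between tool_4's own y axis and vertical between 1.401 and 1.741 rad); the robot touches nothing.
It also fails if it takes over 80 s, if anything falls off the work surface, if the arm or the gripper's body presses on something with over 40 N, if the wrist force passes 120 N, or if a joint passes its speed limit or range.

### The arm

A 6-joint arm with a two-finger parallel gripper is mounted at the origin on the work surface; the furniture and walls round the work are solid. World frame = base frame: x ahead of the robot, y to its left, z up, the work surface at z = 0. Lengths are in mm, angles in rad, forces in N, time in s.
With the tool pointing down it reaches from about 275 to 725 mm from the base axis. Payload 5.6 kg.
Tool frame: the origin (TCP) lies on the centre line of the jaws, within the pads' length; the fingertips stand 25 mm ahead of it and the grasp point (between the pads) lies 6 mm ahead of it (tip_reach is the distance from the TCP to the fingertips, in mm); z points along the fingers, y is the line along which they close (so a half turn about z gives the same grasp; the last joint's range is limited). The gripper opens to 85 mm and grips with 20 to 120 N. Pads are 22 mm wide; open, the fingers measure 114 mm over their backs; the gripper's body (76 mm by 85 mm) begins 54 mm behind the grasp point. The pads swing forward as they close: fully open they stand 13 mm farther back than shut.
Start: joints at [-0.91, 0.255, 0.108, 0, -1.424, -0.285], TCP at [201.878, -511.604, 256.283] pointing down, gripper open.
Joint ranges: [-2.95, 2.95], [-1.21, 1.97], [-1.09, 1.5], [-2.87, 1.71], [-2.94, -0.07], [-3.05, 3.05]. Speed limits (rad/s): [2.57, 2.57, 3.14, 3.14, 3.14, 3.14].

### API

Orientations are given as a 3x3 rotation matrix whose columns are the frame's x, y, z axes.
In Python, from station import movep, move_linear, movej, move_gripper, sleep, ik, sense, get_image, camera_model, Unreachable, finish_job, tip_reach gives the robot as it stands. Calls block until the motion is done:
- movep(position, orientation): joint-space move of the TCP to a pose.
- move_linear(position, vel=150, frame=None, force_limit=None): straight line of the TCP; frame=None keeps the orientation; vel is the mean speed in mm/s. With force_limit (N) it stops when the force on the tool has changed by that much, and returns True; else False.
- movej(angles): joint-space move.
- move_gripper(opening): finger opening in mm; the grip force is fixed at half the most; returns when the fingers have stopped.
- sleep(seconds).
- ik(position, orientation): joint angles nearest the present ones, or None.
- sense(): the state.
- get_image(name): name is "side" or "top" or "wrist"; returns the picture (480x640x3 uint8, red, green, blue); there is no depth.
- camera_model(name): a dict with "mtx" (3x3 intrinsics, pixels), "dist" ([k1, k2, p1, p2, k3] as OpenCV has them; the pictures are not rectified), "R" (3x3) and "t" (3): a world point X has camera coordinates R X + t. Camera axes: x right, y down, z forward; pixel columns grow to the right and rows downward; lengths in mm; the calibration is good to about 2 mm. A picture is of the moment at which its call begins: read the wrist's pose just before it. camera_model takes no time and is no camera call; for the wrist camera it gives the pose at the moment of the call.
A pose or a line that the arm cannot do raises Unreachable and nothing moves.
- finish_job(): hands the job in; it is judged then, once.
The state is a dict: "time_s": time; "joint_pos": joint angles; "dq": joint speeds; "joint_efforts": joint torques, N m; "tool_pos": TCP position; "tool_rot": TCP orientation; "contact_force": force on the tool from outside, world axes, zero at the start; "moment": the same for the moment, N m; "gripper_width": finger opening in mm; "grip_force": force on a finger pad.
Only numpy, scipy, OpenCV 4.12 (cv2) and the standard library are available. Lean on these libraries where they do the work, as an engineer would, in place of code of your own. Each camera call takes 0.05 s, during which the arm holds its last target. There are 200 camera calls.

## Working session

There is one attempt and no reset: what is moved stays moved. The work goes in short steps, each a Python script; the robot and the scene stay as the last script left them, time stands still between calls to the robot, and variables do not carry over. Pictures are saved under pics/ and viewed, at most 14 in all, crops included, and the job is handed in when it is done.

```bash
mkdir -p pics
python3 - <<'E'
from station import *
import cv2
for n in ["top","side"]:
    cv2.imwrite(f"pics/{n}0.png",get_image(n)[:,:,::-1])
    m=camera_model(n);print(n,m)
s=sense();print(s["time_s"],s["tool_rot"],tip_reach)
E
```

```text
top {'mtx': array([[494.53499602,   0.        , 318.4908038 ],
       [  0.        , 494.53499602, 241.57671423],
       [  0.        ,   0.        ,   1.        ]]), 'dist': array([-0.02506754,  0.        ,  0.        ,  0.        ,  0.        ]), 'R': array([[-0.02652854, -0.99928557, -0.02691818],
       [-0.99545622,  0.02887112, -0.09073794],
       [ 0.09145027,  0.02438872, -0.99551094]]), 't': array([ 67.93598761, 617.18973262, 866.7693944 ])}
side {'mtx': array([[510.58054071,   0.        , 320.24565077],
       [  0.        , 510.58054071, 239.8798537 ],
       [  0.        ,   0.        ,   1.        ]]), 'dist': array([-0.01611238,  0.        ,  0.        ,  0.        ,  0.        ]), 'R': array([[-9.99622725e-01, -2.03481390e-02, -1.84488511e-02],
       [ 4.43643924e-04,  6.59637092e-01, -7.51584134e-01],
       [ 2.74628849e-02, -7.51308765e-01, -6.59379200e-01]]), 't': array([584.39226464,  34.98202902, 924.16192729])}
0.1 [[-9.30224008e-01 -3.66991562e-01 -6.98852542e-04]
 [-3.66992221e-01  9.30222677e-01  1.57494088e-03]
 [ 7.20984702e-05  1.72152126e-03 -9.99998516e-01]] 25.0
```

View pics/top0.png

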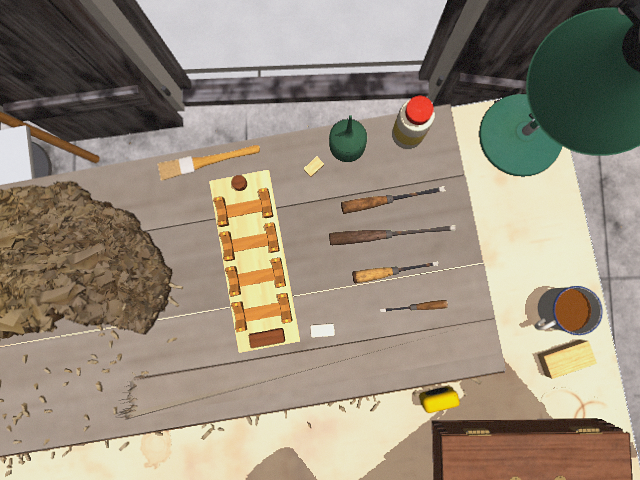

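View pics/side0.png

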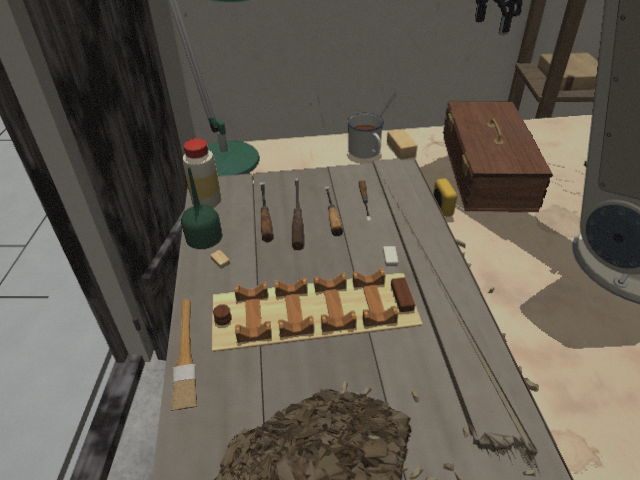

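The top view shows the round stop at (239,183) and the bar at (267,338), with the four cradles between them. From top to bottom the tools are tool_3, 4, 2 and 1, and tool_1's handle is at the right. I'll enlarge the crops to read exact pixels.

Run:
```python
import cv2
i=cv2.imread("pics/top0.png")
cv2.imwrite("pics/c1.png",cv2.resize(i[175:325,320:470],(600,600),interpolation=cv2.INTER_CUBIC))
cv2.imwrite("pics/c2.png",cv2.resize(i[165:355,200:310],(347,600),interpolation=cv2.INTER_CUBIC))
```

```text
(no output)
```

View pics/c1.png

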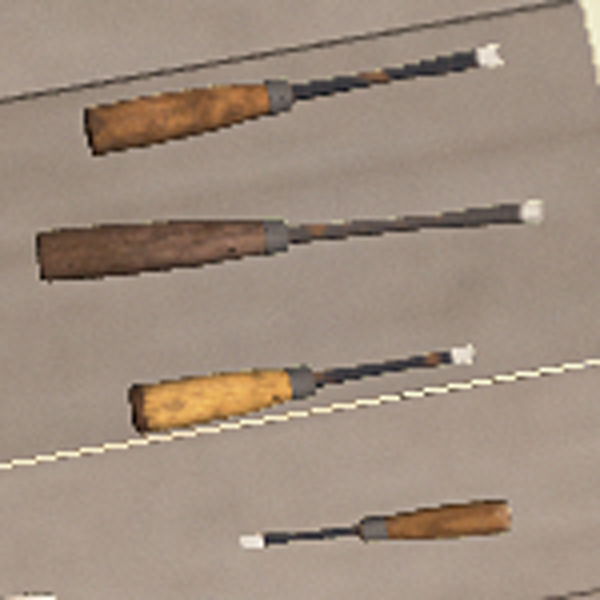

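View pics/c2.png

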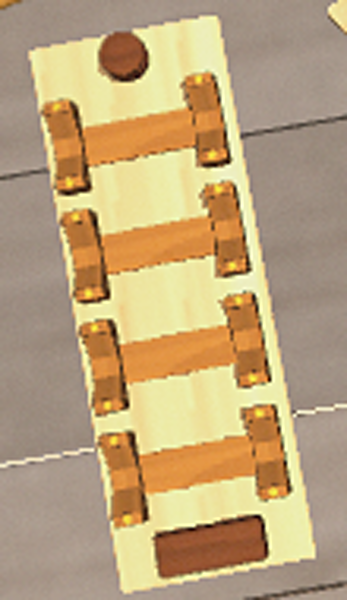

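```bash
cat > h.py <<'E'
import numpy as np, cv2
from station import *
def px2w(n,px,z,m=None):
    m=m or camera_model(n)
    u=cv2.undistortPoints(np.array(px,float).reshape(-1,1,2),m["mtx"],m["dist"])[:,0]
    d=np.c_[u,np.ones(len(u))]@m["R"]; c=-m["R"].T@m["t"]
    z=np.broadcast_to(z,len(u))
    return c+d*((z-c[2])/d[:,2])[:,None]
E
python3 - <<'E'
from h import *
T={1:((510,515),(241,542),57),2:((133,409),(472,354),61),3:((88,133),(500,55),61),4:((40,255),(542,210),60)}
for k,(a,b,z) in T.items():
    P=px2w("top",np.array([a,b])/4+[320,175],z)[:,:2];d=P[1]-P[0]
    print(k,P.round(1).tolist(),"L",np.hypot(*d).round(1),"ang",np.arctan2(d[1],d[0]).round(3),"mid",P.mean(0).round(1))
c=np.array([(64.5,146),(206,119),(85,255),(227,227.5),(103.5,366),(246.5,338.5),(122.5,479),(267,452.5)])/(600/190)+[200,165]
Q=px2w("top",c,77)[:,:2]
M=np.array([(x,y) for x in(-93,-31,31,93) for y in(-40,40)],float)
q0,m0=Q.mean(0),M.mean(0);
# model x along row; proper rotation or mirrored irrelevant: use complex fit, both
U,S,V=np.linalg.svd((Q-q0).T@M);R=U@V
print("scale",S.sum()/(M**2).sum(),"centre",q0.round(1),"R",R.round(4).tolist(),"res",(Q-q0-M@R.T).round(1).tolist())
print("cradles",(q0+np.c_[[-93,-31,31,93],[0]*4]@R.T).round(1).tolist())
s=px2w("top",np.array([[123,56],[211,546]])/(600/190)+[200,165],[79,71]);print("stops",s.round(1), "pred",q0+R@[-138,0],q0+R@[138,0])
c=camera_model("wrist");print(c["R"],c["t"],-c["R"].T@c["t"],sense()["tool_pos"])
E
```

```text
1 [[502.1, -169.7], [493.6, -53.5]] L 116.6 ang 1.644 mid [ 497.8 -111.6]
2 [[552.1, -8.6], [571.8, -155.8]] L 148.6 ang -1.438 mid [562.  -82.2]
3 [[673.4, 7.2], [702.5, -174.4]] L 183.9 ang -1.412 mid [688.  -83.6]
4 [[620.4, 29.8], [633.7, -189.5]] L 219.6 ang -1.51 mid [627.  -79.8]
scale 0.9912572084243935 centre [587.6 164. ] R [[-0.987, 0.1605], [-0.1605, -0.987]] res [[-0.8, -0.1], [-1.1, 0.6], [-0.0, -1.0], [-0.1, 0.0], [0.5, -0.5], [0.5, 0.5], [0.8, -0.1], [0.2, 0.6]]
cradles [[679.4, 178.9], [618.2, 169.0], [557.0, 159.0], [495.8, 149.1]]
stops [[720.9 185.   79. ]
 [452.9 142.1  71. ]] pred [723.83882958 186.16807719] [451.415841   141.87682189]
[[-0.36661914  0.93037017  0.00131981]
 [ 0.88345439  0.34768614  0.31404248]
 [ 0.29171688  0.11629997 -0.94940802]] [548.81484171 -40.37110031 379.26160895] [ 126.23504188 -540.67260314  372.02792189] [ 201.78477648 -511.23122704  255.47357018]
```

```bash
cat >> h.py <<'E'
# tool: (handle end, tip, length, grasp y, cradle idx, grasp pos in cradle frame along tool dir)
T={1:([502.1,-169.7],[493.6,-53.5],117,-8,0,-6),2:([552.1,-8.6],[571.8,-155.8],152,-25,1,-8),
   3:([673.4,7.2],[702.5,-174.4],187,-32,2,-8),4:([620.4,29.8],[633.7,-189.5],224,-40,3,-10)}
C=np.array([[679.4,178.9],[618.2,169.0],[557.0,159.0],[495.8,149.1]])
CY=np.array([.1605,-.987])
def rot(d,s):
    x=np.array([d[0],d[1],0])*s; z=np.array([0,0,-1.]); return np.c_[x,np.cross(z,x),z]
def plan(k):
    a,b,L,g,c,o=T[k]; a,b=np.array(a),np.array(b); d=(b-a)/np.hypot(*(b-a))
    p=a+d*(L/2+g); e=CY*np.sign(CY@d); q=C[c]+e*o
    return p,d,q,e
E
python3 - <<'E'
from h import *
for k in T:
    p,d,q,e=plan(k)
    for s in(1,-1):
        print(k,s,p.round(),q.round(),[None if (j:=ik([*P,z],rot(D,s))) is None else j[5].round(2) if hasattr(j[5],'round') else round(j[5],2) for P,D in((p,d),(q,e)) for z in(77,180)])
E
```

```text
1 1 [ 498. -119.] [680. 173.] [None, None, np.float64(2.83), np.float64(2.83)]
1 -1 [ 498. -119.] [680. 173.] [np.float64(0.0), np.float64(0.0), np.float64(-0.31), np.float64(-0.31)]
2 1 [559. -59.] [617. 177.] [np.float64(-0.04), np.float64(-0.04), np.float64(-0.36), np.float64(-0.36)]
2 -1 [559. -59.] [617. 177.] [None, None, np.float64(2.78), np.float64(2.78)]
3 1 [683. -54.] [556. 167.] [np.float64(0.01), np.float64(0.01), np.float64(-0.4), np.float64(-0.4)]
3 -1 [683. -54.] [556. 167.] [None, None, np.float64(2.74), np.float64(2.74)]
4 1 [625. -42.] [494. 159.] [np.float64(-0.12), np.float64(-0.12), np.float64(-0.45), np.float64(-0.45)]
4 -1 [625. -42.] [494. 159.] [np.float64(3.02), np.float64(3.02), np.float64(2.69), np.float64(2.69)]
```

All the poses are reachable. I'll take tool_1 first and get a wrist view on the way.

```bash
cat >> h.py <<'E'
def pick(k,z=77):
    p,d,q,e=plan(k); s=-1 if k==1 else 1
    movep([*p,170],rot(d,s)); move_gripper(48)
    r=move_linear([*p,z],vel=120,force_limit=15)
    move_gripper(0); S=sense(); print(k,"stop",r,"z",S["tool_pos"].round(1) if hasattr(S["tool_pos"],"round") else S["tool_pos"],"w",S["gripper_width"],"f",S["grip_force"])
    move_linear([*p,170],vel=150); print("lifted w",sense()["gripper_width"])
def place(k,zoff=9):
    p,d,q,e=plan(k); s=-1 if k==1 else 1
    movep([*q,170],rot(e,s)); move_linear([*q,98],vel=120)
    r=move_linear([*q,77+zoff],vel=30,force_limit=4); S=sense()
    print(k,"contact",r,"z",S["tool_pos"],"t",S["time_s"])
    move_gripper(45); z=S["tool_pos"][2]
    move_linear([*q,170],vel=150); print("t",sense()["time_s"])
def shot(n,f):
    cv2.imwrite(f"pics/{f}.png",get_image(n)[:,:,::-1])
E
python3 - <<'E'
from h import *
movep([540,-110,260],rot(np.array([0,-1.]),1))
m=camera_model("wrist"); shot("wrist","w1"); np.savez("w1",**m)
pick(1); shot("wrist","w2"); print(sense()["time_s"])
E
```

```text
1 stop False z [ 498.8 -119.4   77.7] w 8.19787920712187 f 58.696474761818536
lifted w 7.930735173155984
5.1833
```

View pics/w1.png

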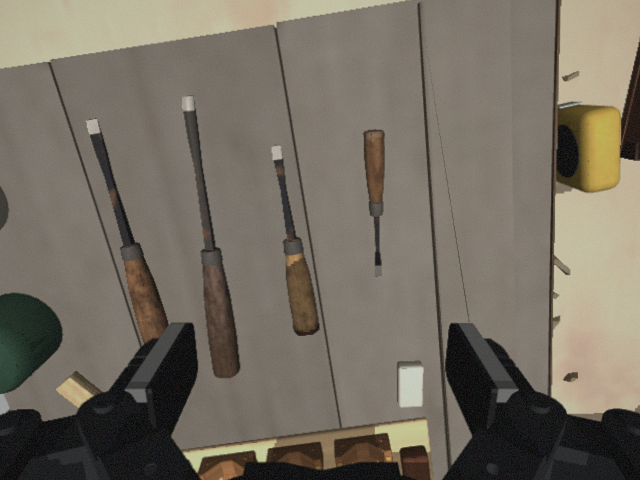

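View pics/w2.png

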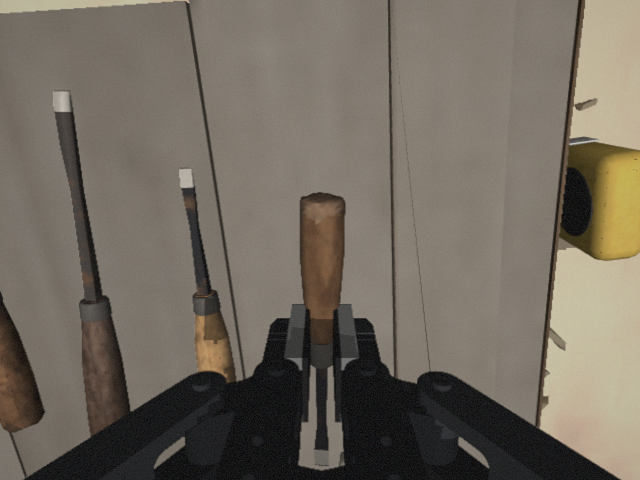

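The wrist view shows tool_1 held straight between the pads near the ferrule, with its handle end at (322,200) and tip at (322,460). I'll check the other tools' positions against w1 and then place it.

Run:
```python
from h import *
m=dict(np.load("w1.npz"))
for k,a,b,z in((1,(373,131),(378,275),57),(2,(307,331),(277,150),61),(3,(152,340),(94,122),61),(4,(226,375),(188,98),60)):
    P=px2w("wrist",[a,b],z,m)[:,:2]; print(k,P.round(1).tolist(),np.hypot(*(P[1]-P[0])).round(1), "was",T[k][:2])
place(1); shot("wrist","w3")
```

```text
1 [[502.1, -168.2], [494.1, -56.5]] 112.0 was ([502.1, -169.7], [493.6, -53.5])
2 [[551.2, -8.3], [571.0, -155.4]] 148.4 was ([552.1, -8.6], [571.8, -155.8])
3 [[679.6, -0.3], [698.4, -174.5]] 175.2 was ([673.4, 7.2], [702.5, -174.4])
4 [[621.1, 34.6], [631.5, -190.7]] 225.5 was ([620.4, 29.8], [633.7, -189.5])
1 contact True z [681.36686559 173.32069678  93.53894975] t 7.5417
t 8.65
```

View pics/w3.png

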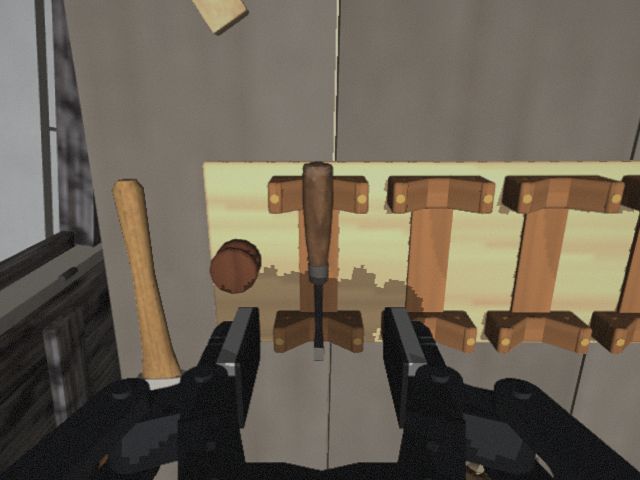

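tool_1 lies centred in both notches of the cradle beside the round stop, with its handle end at (317,165) and tip at (318,358). Next come tools 2, 3 and 4, with a check of the grip width at each lift.

Run:
```python
from h import *
for k in(2,3,4):
    pick(k)
    if sense()["gripper_width"]<4: print("LOST",k); break
    place(k); shot("wrist",f"p{k}")
movep([350,-250,300],rot(np.array([0,-1.]),1))
shot("side","side1"); shot("top","top1")
i=cv2.imread("pics/side1.png"); cv2.imwrite("pics/s1c.png",cv2.resize(i[240:380,190:440],(800,448),interpolation=cv2.INTER_CUBIC))
i=cv2.imread("pics/top1.png"); cv2.imwrite("pics/t1c.png",cv2.resize(i[155:365,190:400],(600,600),interpolation=cv2.INTER_CUBIC))
print(sense()["time_s"])
```

```text
2 stop False z [559.4 -59.1  78. ] w 16.042276109609617 f 58.02345151692862
lifted w 16.24169082004669
2 contact True z [618.26855315 177.26771372  93.26440359] t 14.0417
t 15.1083
3 stop False z [683.7 -53.5  78.2] w 16.053665642835185 f 58.285551170411054
lifted w 15.709269502228688
3 contact True z [557.17248186 167.32301152  93.34553417] t 20.4667
t 21.525
4 stop False z [625.3 -42.   78.1] w 15.928745031621883 f 58.3121208648663
lifted w 15.854582940136076
4 contact True z [495.22783004 159.23449438  93.40672293] t 26.7583
t 27.8167
29.625
```

View pics/s1c.png

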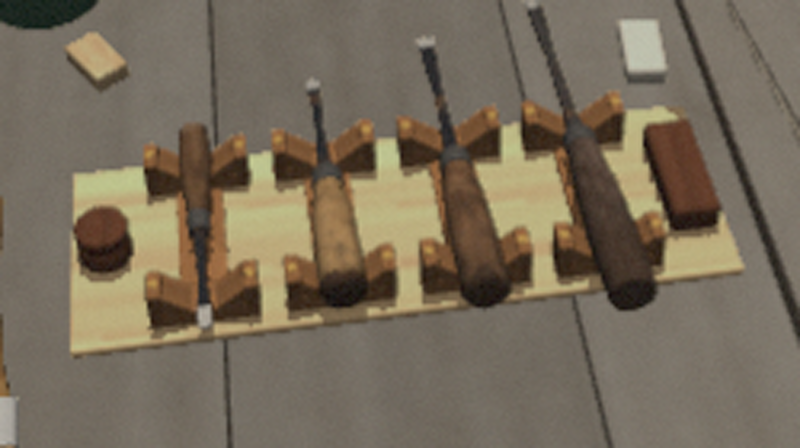

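View pics/t1c.png

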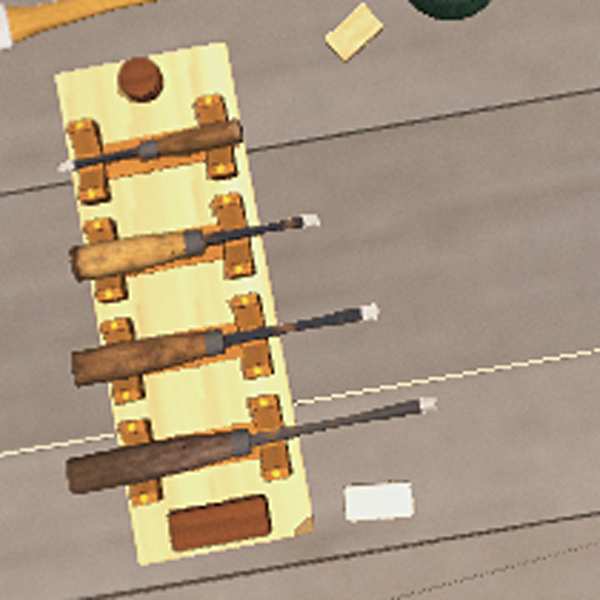

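The side and top views show the tools in the right order and centred, each across both notches. I'll check their level by triangulating the ends, and hand in if that is fine.

Run:
```python
from h import *
a,b=camera_model("top"),camera_model("side")
top=np.array([[240,131],[65,167],[75,263],[312,220],[75,368],[372,312],[70,475],[430,404]])*.35+[190,155]
sid=np.array([[194,132],[205,316],[345,288],[313,86],[487,288],[427,43],[634,290],[532,5]])/3.2+[190,240]
u=[cv2.undistortPoints(p.reshape(-1,1,2),m["mtx"],m["dist"])[:,0].T for p,m in((top,a),(sid,b))]
X=cv2.triangulatePoints(*[np.c_[m["R"],m["t"]] for m in(a,b)],*u);X=(X[:3]/X[3]).T
for k in range(4):
    h,t=X[2*k:2*k+2];L=np.linalg.norm(t-h);mid=(h+t)/2; d=mid[:2]-C[k]; 
    print(k+1,"L",L.round(1),"z",h[2].round(1),t[2].round(1),"tilt",np.arcsin((t[2]-h[2])/L).round(3),"along",(d@CY).round(1),"across",(d@[CY[1],-CY[0]]).round(1))
```

```text
1 L 110.4 z 70.5 66.1 tilt -0.039 along -0.9 across -1.2
2 L 145.7 z 76.1 61.0 tilt -0.104 along 14.7 across -1.8
3 L 181.8 z 77.0 58.5 tilt -0.102 along 22.2 across -1.5
4 L 219.5 z 79.6 55.6 tilt -0.11 along 27.8 across -1.6
```

All tilts are at most 0.11 rad against the 0.17 limit, and the tools are within 2 mm of centre, so I'm handing in.

```bash
python3 -c "
from station import *
print(finish_job())"
```

```text
the job is handed in; nothing more can be done
None
```

All four carving tools are in the cradles in order of length, shortest beside the round stop and longest beside the bar stop; my last camera check put each within 2 mm of centre and tilted at most 0.11 rad, and I handed the job in at about 30 s (the station did not return a verdict).

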